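# Draw the telescopic gauge arm out to its mark over the board

## Robot

A 7-joint arm with a two-finger parallel gripper is mounted at the origin on the work surface. World frame = base frame: x ahead of the robot, y to its left, z up, the work surface at z = 0. Lengths are in m, angles in rad, forces in N, time in s.
With the tool pointing down it reaches from about 0.4 to 0.875 m from the base axis. Payload 19.3 kg.
Tool frame: the origin (TCP) lies midway between the tips of the shut fingers; the grasp point (between the pads) lies 19 mm behind it; z points along the fingers, y is the line along which they close (so a half turn about z gives the same grasp; the last joint's range is limited). The gripper opens to 85 mm and grips with 20 to 120 N. Pads are 22 mm wide; open, the fingers measure 114 mm over their backs; the gripper's body (76 mm by 85 mm) begins 54 mm behind the grasp point. The pads swing forward as they close: fully open they stand 13 mm farther back than shut.
Start: joints at [1.099, 0.521, -0.036, 1.599, 0.021, 1.021, -0.113], TCP at [0.244, -0.575, 0.231] pointing down, gripper open.
Joint ranges: [-2.91, 2.91], [-0.3, 2.13], [-1.5, 1.42], [0.17, 2.43], [-1.26, 4.41], [0.16, 1.93], [-2.52, 2.52]. Speed limits (rad/s): [1.89, 1.89, 2.39, 2.39, 3.01, 3.01, 3.01].

## Interface

Orientations are given as [roll, pitch, yaw] about the fixed x, y, z axes, in that order (R = Rz(yaw) Ry(pitch) Rx(roll)).
In Python, from workcell import bot, viewer, probe_bus, job_done gives the robot as it stands (bot), with the cameras (viewer), the job as plain functions and the readings (probe_bus).
- The arm moves only by the tool nudge_tcp, called after ">>>" by a JSON object that holds its "method" and its "body". Schema: {"type":"object","properties":{"segments":{"type":"string"},"clamp_n":{"type":"number"},"only":{"type":"string"},"quiet":{"type":"boolean"},"lines":{"type":"string"}},"required":["segments"],"additionalProperties":false}. segments is a string of 1 to 5 rows, parted by a bar, with the numbers parted by spaces; each row has 7 numbers: the finger opening in m, then dx, dy, dz in fractions of the full range, 1 being 1 m, then a rotation vector rx, ry, rz in normalised numbers (1 is pi rad); each row is the pose to reach, as a shift and turn from the pose commanded when the call began, along the tool's axes at that moment; what a row does not reach only later rows make up. A row lasts 1/8 s, in which the tool goes at most 0.0625 m and 0.188 rad, less where a joint would pass 70% of its speed; a pose out of reach is approached as far as the arm can. The fingers move at their own pace and stop on an object; clamp_n is the grip in N (left out, the last holds). Time passes only in rows, so rows that do not move let the fingers close. The tool returns the time, the measured TCP pose, the force, the opening and the grip force at its end. only (a regular expression) keeps the lines of the reply that match it, lines (a string "A,B") keeps lines A to B, and quiet returns only ok. Shift and turn numbers lie between -1 and 1, and a call with a number outside is refused. Input that does not fit is refused with a message, and nothing moves.
- probe_bus.observe(): the state, without advancing time (a new reading comes with each control period).
- viewer.grab_frame(name): name is "scene" or "top" or "wrist"; returns the picture (480x640x3 uint8, blue, green, red); there is no depth.
- viewer.calibration(name): a dict with "vfov" (degrees; the focal length in pixels is half the picture's height over the tangent of half this angle, whatever the lens; pixels are square), "cx", "cy" (the principal point, pixels), "dist_coeffs" ([k1, k2, p1, p2, k3] as OpenCV has them; the pictures are not rectified), "eye" and "attitude" of the camera in the world. Camera axes: x right, y down, z forward; pixel columns grow to the right and rows downward; lengths in m; the calibration is good to about 2 mm. A picture is of the moment at which its call begins: read the wrist's pose just before it. calibration takes no time and is no camera call; for the wrist camera it gives the pose at the moment of the call.
- job_done(): hands the job in; it is judged then, once.
The state is a dict: "clock": time; "qpos": joint angles; "qd": joint speeds; "joint_efforts": joint torques, N m; "position": TCP position; "tool_rot": TCP orientation; "force": force on the tool from outside, world axes, zero at the start; "moment": the same for the moment, N m; "grip_width": finger opening in m; "finger_force": force on a finger pad.
Only numpy, scipy, OpenCV 4.12 (cv2) and the standard library are available. Lean on these libraries where they do the work, as an engineer would, in place of code of your own. Each camera call takes 0.05 s, during which the arm holds its last target. There are 200 camera calls.

## Task

Swing the telescopic gauge arm, still shut, back over the flat grey board until it rests against its stop. Then squeeze the lock button on the side of its end grip, draw the rod out until the one full-width scale mark (100 mm out) stands at the mouth of the outer tube, and finish while still holding the grip there, arm against its stop: the rod springs back if it is let go. Leave the loose things on the bench where they lie.

Things in the scene. Friction and masses are not known exactly. Their poses are not given: they have to be found in the camera images.
- hinge (a point): On the gauge arm's upright hinge axis, at the arm's mid-height, 115 mm above the bench. Fixed stand below: grey foot 120 x 120 mm, round column; its place and yaw vary. Outer tube: level grey square tube 30 x 30 mm, reaching 210 mm out from the axis. Axes turn with the arm: -y points out along it, x across, z up. Things under the arm are at most 65 mm high.
- boom (a joint): Swing of the arm about the hinge, rad. 0 = against its stop, over the board (stop post beside the column, on the arm's -x side); grows counter-clockwise seen from above, away from the robot. Starts parked at 0.4 to 0.75; far end 1.1. Friction keeps it where left; about 1 N at 160 mm from the hinge moves it. Push the outer tube or pinch it from above.
- mouth (a point): Centre of the outer tube's open end (mouth), where the scale is read: 210 mm from the hinge axis; axes as hinge. A dark collar 34 mm wide, 12 mm long stands there.
- end_grip: Black grip at the rod's end: 36 mm across (x), 60 mm along the arm (y), 44 mm high; origin at its centre, at the height of hinge and 255 mm from it when shut; axes as hinge (-y out along the arm). The lock button stands 8 mm proud of its +x side: 44 mm across in all. Grasp from above, fingers closing across the arm (along x).
- rod (a joint): How far the 20 x 20 mm aluminium rod is out of the tube, m. 0 = shut and locked (start), at most 0.16. Black marks on its top every 20 mm reach the mouth when it is out that far; the 100 mm mark alone spans the full width (others a third). A spring pulls it back, 4 N shut to 7 N fully out. Let go, it runs back; the lock pin may stop it 12 mm short of shut.
- lock_button (a joint): Steel lock button, 30 x 26 mm, at the centre of the grip's +x side (the side away from the robot once over the board), m pressed. 0 = out (rod locked when shut), 0.005 = fully in; the rod is free above about 0.0035. Springs out: 2.4 N at first, 6.4 N fully in. Squeezing the grip across (x) with 30 N or more presses it fully.
- board: Bystander: flat grey-faced board 200 x 260 x 15 mm lying under the arm's working place; origin under its centre.
- pencil: Bystander: flat pencil 175 x 14 x 8 mm lying on the board; origin under its centre.
- jar: Bystander: glass jar, 56 mm across, 65 mm high; origin under its centre.
- offcut: Bystander: wood offcut 90 x 70 x 18 mm; origin under its centre.
- screwdriver: Bystander: screwdriver lying on the bench.
- hammer: Bystander: hammer lying on the bench.
- square: Bystander: try square with a 110 mm wooden stock and a 160 mm steel blade, lying flat.

How it is judged:
On the way, in this order (a step that is already met when the one before it is completed fails the run):
1. the arm, still shut, has been swung over the board against its stop (value of joint boom below 0.05 rad and value of joint rod below 0.02 m), for 0.2 s.
2. the rod is being drawn out by the grip, lock button pressed, with the arm in its working place (value of joint rod above 0.04 m and value of joint lock_button above 0.003 m and value of joint boom below 0.08 rad), for 0.1 s.
At the end, for the whole second after the job is handed in: The arm is within 0.06 rad of its stop, the rod is drawn out 100 mm (within 5 mm) and still, held by the fingers on the grip (more than 3 N), and every bystander lies within 30 mm of where it was (value of joint boom below 0.06 rad and value of joint rod between 0.095 and 0.105 m and contact force between the fingers and end_grip above 3 N and not (velocity of joint rod above 0.01 m/s or velocity of joint rod below -0.01 m/s) and distance of each of board, pencil, jar, offcut, screwdriver, hammer, square from where it was at the start of the episode below 0.03 m); the arm keeps its last pose, push and grip.
It fails at once if a bystander was shoved more than 30 mm (distance of any of board, pencil, jar, offcut, screwdriver, hammer, square from where it was at the start of the episode above 0.03 m).
It also fails if it takes over 43 s, if anything falls off the work surface, if the arm or the gripper's body presses on something with over 40 N, if the wrist force passes 120 N, or if a joint passes its speed limit or range.

## Working session

There is one attempt and no reset: what is moved stays moved. The work goes in short steps, Python scripts to look and compute and a tool call to move; the robot and the scene stay as the last step left them, time stands still between calls to the robot, and variables do not carry over. Pictures are saved under pics/ and viewed, at most 10 in all, crops included, and the job is handed in when it is done.

```bash
mkdir -p pics; ls; cat > h.py <<'E'
from workcell import bot, viewer, probe_bus, job_done
import numpy as np, cv2
from scipy.spatial.transform import Rotation as R
def cam(n):
    c=viewer.calibration(n); f=240/np.tan(np.radians(c["vfov"])/2)
    K=np.array([[f,0,c["cx"]],[0,f,c["cy"]],[0,0,1]])
    a=np.array(c["attitude"],float)
    Rm=a if a.shape==(3,3) else R.from_euler('xyz',a).as_matrix()
    return K,np.array(c["dist_coeffs"],float),np.array(c["eye"]),Rm
def ray(cm,uv,z):
    K,d,e,Rm=cm
    p=cv2.undistortPoints(np.array(uv,float).reshape(-1,1,2),K,d).reshape(-1,2)
    r=np.c_[p,np.ones(len(p))]@Rm.T
    return e+r*((z-e[2])/r[:,2])[:,None]
def proj(cm,P):
    K,d,e,Rm=cm
    return cv2.projectPoints(((np.array(P,float).reshape(-1,3)-e)@Rm).reshape(-1,1,3),np.zeros(3),np.zeros(3),K,d)[0].reshape(-1,2)
E
python3 - <<'E'
from h import *
for n in("top","scene"):
    print(n,viewer.calibration(n)); cv2.imwrite(f"pics/{n}0.png",viewer.grab_frame(n))
print(probe_bus.observe())
E
```

```text
pics
workcell.py
top {'vfov': 47.563160553769336, 'cx': 324.6202085659248, 'cy': 240.17543381265665, 'dist_coeffs': array([-0.02276502,  0.        ,  0.        ,  0.        ,  0.        ]), 'eye': array([ 0.36518729, -0.05633892,  1.30607601]), 'attitude': array([-2.97832006,  0.00421881, -1.58576507])}
scene {'vfov': 54.95142912873909, 'cx': 314.11444707656824, 'cy': 246.86763363337127, 'dist_coeffs': array([-0.04795189,  0.        ,  0.        ,  0.        ,  0.        ]), 'eye': array([ 1.15656421, -0.06773092,  1.02643068]), 'attitude': array([-2.55061847, -0.01520377,  1.570915  ])}
{'clock': 0.1, 'qpos': array([ 1.09878772,  0.52193412, -0.03636631,  1.59995143,  0.02123782,
        1.02111179, -0.11282175]), 'qd': array([ 0.00102726, -0.00095398, -0.00062364, -0.00153921,  0.00066472,
        0.00131256, -0.00110989]), 'joint_efforts': array([ 3.99363198e-03, -9.28488207e+01,  1.98426291e+00, -3.70538092e+01,
        1.81726960e-02,  5.33065162e-03,  2.14893021e-04]), 'position': array([ 0.24428695, -0.57494884,  0.23079535]), 'tool_rot': array([-3.14057775e+00,  8.46791449e-05,  4.01829425e-01]), 'force': array([-0.49063446,  0.74481176, -0.11628352]), 'moment': array([-0.02198533,  0.03874892,  0.05110569]), 'finger_force': 0.0, 'grip_width': 0.0855168642276634}
```

View pics/top0.png

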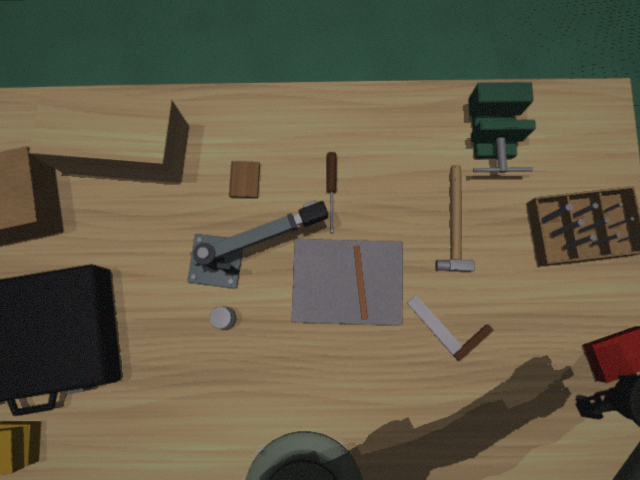

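View pics/scene0.png

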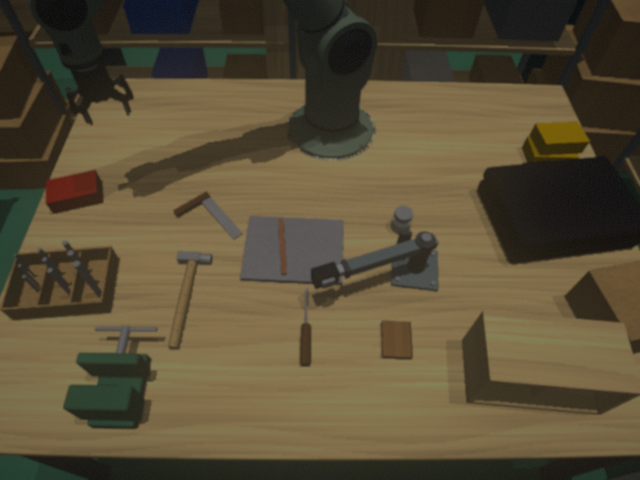

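The top view shows the hinge at about (204,252), the collar at (295,221) and the grip at (314,212). The board spans (293–403, 240–324) and the stand foot is centred near (215,261). I'll enlarge this area.

```bash
python3 - <<'E'
from h import *
im=cv2.imread("pics/top0.png")[190:300,180:340]
cv2.imwrite("pics/c1.png",cv2.resize(cv2.convertScaleAbs(im,alpha=1.8),None,fx=5,fy=5,interpolation=cv2.INTER_CUBIC))
E
```

```text
(no output)
```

View pics/c1.png

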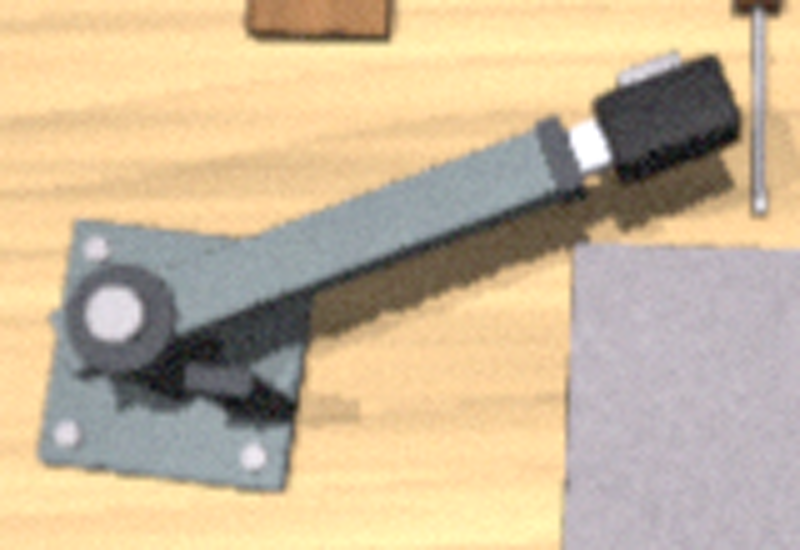

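```bash
cat >> h.py <<'E'
def armpts(h,th,P): # th: yaw of arm frame; P in hinge frame
    c,s=np.cos(th),np.sin(th); P=np.array(P,float)
    return np.c_[h[0]+c*P[:,0]-s*P[:,1],h[1]+s*P[:,0]+c*P[:,1],.115+P[:,2]]
E
python3 - <<'E'
from h import *
from scipy.optimize import least_squares
cm=cam("top")
w=lambda l:np.array(l,float)/5+[180,190]
P=[[.017,-.198,.017],[.017,-.21,.017],[-.017,-.21,.017],[-.017,-.198,.017],[.018,-.225,.022],[.018,-.285,.022],[-.018,-.285,.022],[-.018,-.225,.022]]
uv=w([[538,123],[556,117],[582,187],[564,193],[597,102],[715,57],[740,122],[622,170]])
f=lambda q:(proj(cm,armpts(q[:2],q[2],P))-uv).ravel()
h0=ray(cm,w([[113,313]]),.14)[0]
s=least_squares(f,[h0[0],h0[1],.4],loss='soft_l1'); print("cap",h0,"fit",s.x,"res px",s.fun.reshape(-1,2).round(1).tolist())
F=ray(cm,w([[77,220],[40,463],[285,490]]),.008); print("foot",F, "yaw",np.arctan2(*(F[2]-F[1])[[0,1]]))
print("board",ray(cm,[[293,240],[403,240],[403,324],[292,323]],.015))
q=s.x; print("160mm/180/grip",armpts(q[:2],q[2],[[0,-.17,0],[0,-.255,0]]))
E
```

```text
cap [0.53420385 0.21042419 0.14      ] fit [0.53120954 0.20784603 0.35617278] res px [[-0.8, 0.4], [0.7, -0.4], [1.0, -0.2], [-0.6, 0.5], [-1.4, -0.7], [0.4, -1.4], [1.4, 0.5], [-0.6, 0.7]]
foot [[0.5991805  0.25912058 0.008     ]
 [0.48140591 0.27412619 0.008     ]
 [0.46679984 0.15657617 0.008     ]] yaw -3.0179721934371337
board [[ 0.57955519  0.02190629  0.015     ]
 [ 0.57541533 -0.24235512  0.015     ]
 [ 0.37594553 -0.23480016  0.015     ]
 [ 0.38224929  0.02538294  0.015     ]]
160mm/180/grip [[ 0.5904868   0.04851553  0.115     ]
 [ 0.62012543 -0.03114971  0.115     ]]
```

```bash
cat >> h.py <<'E'
H=np.array([0.5312,0.2078])
def go(x,y,z,psi):
    o=probe_bus.observe(); Rt=R.from_euler('xyz',o["tool_rot"]); G=R.from_euler('xyz',[np.pi,0,psi])
    print("t",o["clock"],"pos",o["position"].round(4),"rpy",o["tool_rot"].round(3))
    print("shift",Rt.inv().apply(np.array([x,y,z])-o["position"]).round(4),"rot",(Rt.inv()*G).as_rotvec().round(3))
def arm(r,th,z,off=0):
    p=armpts(H,th,[[off,-r,0]])[0]; go(p[0],p[1],z,th+np.pi/2)
E
python3 -c "
from h import *
arm(.17,.356,.2)"
```

```text
t 0.1 pos [ 0.2443 -0.5749  0.2308] rpy [-3.141  0.     0.402]
shift [ 0.5624 -0.4383  0.0312] rot [-1.000e-03 -1.000e-03 -1.525e+00]
```

Careful with the scale: turns go in shares of pi rad. That gives: -0.76 rad / 3.1416 = -0.2419.

>>> {"method": "nudge_tcp", "body": {"segments": "0.06 0.28 -0.219 0 0 0 -0.2419 | 0.06 0.28 -0.219 0 0 0 -0.2419 | 0.06 0.28 -0.219 0 0 0 -0.2419 | 0.06 0.28 -0.219 0 0 0 -0.2419 | 0.06 0.28 -0.219 0 0 0 -0.2419"}}

```text
clock: 0.72
position: [0.3962, -0.3, 0.2313]
tool_rot: [3.142, -0.0, 1.165]
force: [1.9, -0.7, -0.7]
grip_width: 0.0599
finger_force: 0.0
```

```bash
python3 -c "
from h import *
arm(.17,.356,.2)"
```

```text
t 0.725 pos [ 0.3962 -0.3     0.2313] rpy [ 3.142 -0.     1.165]
shift [0.3969 0.0409 0.0313] rot [ 0.    -0.    -0.762]
```

In the tool's units: -0.762 rad / 3.1416 = -0.2426.

>>> {"method": "nudge_tcp", "body": {"segments": "0.06 0.397 0.041 0 0 0 -0.2426 | 0.06 0.397 0.041 0 0 0 -0.2426 | 0.06 0.397 0.041 0 0 0 -0.2426 | 0.06 0.397 0.041 0 0 0 -0.2426 | 0.06 0.397 0.041 0 0 0 -0.2426"}}

```text
clock: 1.35
position: [0.5494, -0.0278, 0.2311]
tool_rot: [-3.141, -0.0, 1.926]
force: [0.5, -0.6, -0.7]
grip_width: 0.0602
finger_force: 0.0
```

```bash
python3 -c "
from h import *
arm(.17,.356,.2)"
```

```text
t 1.35 pos [ 0.5494 -0.0278  0.2311] rpy [-3.141 -0.     1.926]
shift [0.0572 0.0651 0.0311] rot [-0. -0. -0.]
```

>>> {"method": "nudge_tcp", "body": {"segments": "0.06 0.057 0.065 0 0 0 0 | 0.06 0.057 0.065 0 0 0 0 | 0.06 0.057 0.065 0.06 0 0 0 | 0.06 0.057 0.065 0.06 0 0 0"}}

```text
clock: 1.85
position: [0.5878, 0.0463, 0.1681]
tool_rot: [-3.135, -0.002, 1.924]
force: [-0.9, -0.0, 0.7]
grip_width: 0.0598
finger_force: 0.0
```

```bash
python3 - <<'E'
from h import *
arm(.17,.356,.095)
cv2.imwrite("pics/w1.png",np.hstack([cv2.resize(viewer.grab_frame("wrist"),(400,300)),cv2.resize(viewer.grab_frame("top")[150:330,170:410],(400,300))]))
E
```

```text
t 1.85 pos [0.5878 0.0463 0.1681] rpy [-3.135e+00 -2.000e-03  1.924e+00]
shift [0.001  0.0037 0.0731] rot [-0.007 -0.002 -0.002]
```

View pics/w1.png

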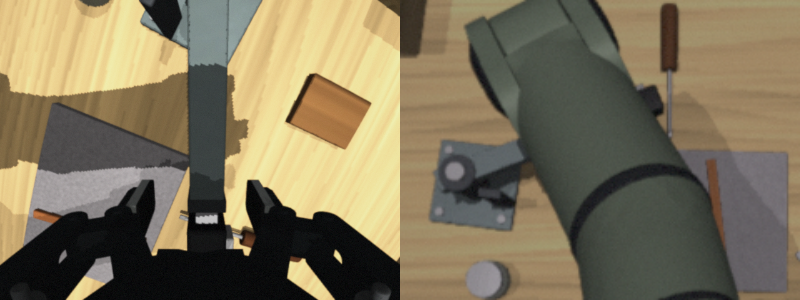

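The tube (column ~207) runs midway between the open fingers (152 and 248), so it is safe to descend.

>>> {"method": "nudge_tcp", "body": {"segments": "0.06 0.001 0.003 0.04 0 0 0 | 0.06 0.001 0.003 0.073 0 0 0 | 0.06 0.001 0.003 0.073 0 0 0"}}

```text
clock: 2.33
position: [0.5924, 0.0481, 0.0987]
tool_rot: [-3.141, -0.0, 1.923]
force: [0.0, 0.0, 0.1]
grip_width: 0.0599
finger_force: 0.0
```

```bash
python3 - <<'E'
from h import *
for t in (.25,.12,.0,-.12): arm(.17,t,.095,-.01)
E
```

```text
t 2.325 pos [0.5924 0.0481 0.0987] rpy [-3.141 -0.     1.923]
shift [ 0.0029 -0.0297  0.0037] rot [-0.001 -0.     0.102]
t 2.325 pos [0.5924 0.0481 0.0987] rpy [-3.141 -0.     1.923]
shift [ 0.0078 -0.0512  0.0037] rot [-0.001  0.     0.232]
t 2.325 pos [0.5924 0.0481 0.0987] rpy [-3.141 -0.     1.923]
shift [ 0.0149 -0.0704  0.0038] rot [-0.001  0.     0.352]
t 2.325 pos [0.5924 0.0481 0.0987] rpy [-3.141 -0.     1.923]
shift [ 0.0241 -0.0886  0.0038] rot [-0.001  0.     0.472]
```

In the tool's units: 0.29 rad / 3.1416 = 0.0923.

>>> {"method": "nudge_tcp", "body": {"segments": "0.06 0.001 -0.015 0.004 0 0 0.0159 | 0.06 0.003 -0.03 0.004 0 0 0.0318 | 0.06 0.005 -0.041 0.004 0 0 0.0525 | 0.06 0.008 -0.051 0.004 0 0 0.0738 | 0.06 0.011 -0.061 0.004 0 0 0.0923"}}

```text
clock: 2.95
position: [0.5329, 0.0378, 0.0973]
tool_rot: [3.138, -0.0, 1.631]
force: [0.5, 1.4, -0.3]
grip_width: 0.06
finger_force: 0.4
```

```bash
python3 - <<'E'
from h import *
for t in (.0,-.06,-.12): arm(.17,t,.095,-.015)
E
```

```text
t 2.95 pos [0.5329 0.0378 0.0973] rpy [ 3.138 -0.     1.631]
shift [ 0.001  -0.0167  0.0022] rot [ 0.004 -0.     0.06 ]
t 2.95 pos [0.5329 0.0378 0.0973] rpy [ 3.138 -0.     1.631]
shift [ 0.0028 -0.0267  0.0022] rot [ 0.004 -0.     0.12 ]
t 2.95 pos [0.5329 0.0378 0.0973] rpy [ 3.138 -0.     1.631]
shift [ 0.0052 -0.0367  0.0022] rot [ 0.004 -0.     0.18 ]
```

In the tool's units: 0.18 rad / 3.1416 = 0.0573.

>>> {"method": "nudge_tcp", "body": {"segments": "0.06 0.001 -0.01 0.002 0 0 0.0127 | 0.06 0.001 -0.017 0.002 0 0 0.0191 | 0.06 0.003 -0.024 0.002 0 0 0.035 | 0.06 0.004 -0.031 0.002 0 0 0.0477 | 0.06 0.005 -0.035 0.002 0 0 0.0573"}}

```text
clock: 3.58
position: [0.4968, 0.0407, 0.0936]
tool_rot: [3.14, -0.0, 1.453]
force: [1.2, 0.6, 0.8]
grip_width: 0.0597
finger_force: 0.4
```

```bash
python3 -c "
from h import *
arm(.17,-.12,.095,-.015)"
```

```text
t 3.575 pos [0.4968 0.0407 0.0936] rpy [ 3.14  -0.     1.453]
shift [ 0.     -0.0009 -0.0014] rot [ 0.002 -0.     0.002]
```

>>> {"method": "nudge_tcp", "body": {"segments": "0.06 0 -0.003 0 0 0 0 | 0.06 0 -0.005 0 0 0 0 | 0.06 0 -0.007 0 0 0 0 | 0.06 0 -0.007 0 0 0 0"}}

```text
clock: 4.08
position: [0.4955, 0.041, 0.0936]
tool_rot: [3.131, -0.003, 1.452]
force: [41.1, -7.0, -27.1]
grip_width: 0.06
finger_force: 20.9
```

```bash
python3 - <<'E'
from h import *
print(probe_bus.observe()["force"],probe_bus.observe()["finger_force"])
cm=cam("wrist"); print(cm[2])
cv2.imwrite("pics/w2.png",np.hstack([cv2.resize(viewer.grab_frame("wrist"),(400,300)),cv2.resize(viewer.grab_frame("top")[190:325,170:350],(400,300))]))
E
```

```text
[ 41.12091284  -7.00503127 -27.08194338] 20.939703583717346
[0.50161594 0.10666014 0.23680283]
```

View pics/w2.png

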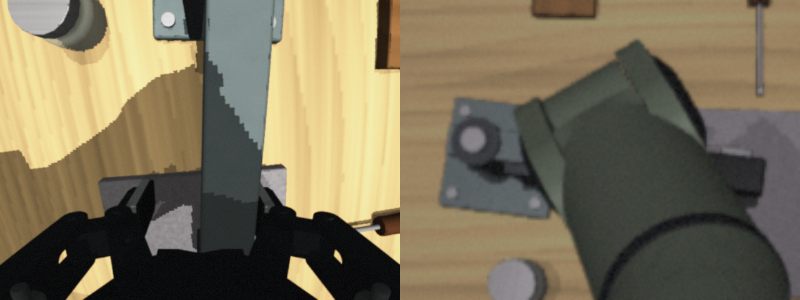

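The stop is reached: force jumped to 41 N and the arm lies over the board. I'll back off and go above the grip.

>>> {"method": "nudge_tcp", "body": {"segments": "0.06 0 0.008 0 0 0 0 | 0.06 0 0.008 0 0 0 0 | 0.075 0 0.009 -0.05 0 0 0 | 0.08 0 0.009 -0.09 0 0 0 | 0.085 0 0.009 -0.09 0 0 0"}}

```text
clock: 4.8
position: [0.4991, 0.0406, 0.185]
tool_rot: [3.138, -0.001, 1.454]
force: [0.4, -0.1, -0.6]
grip_width: 0.085
finger_force: 0.0
```

```bash
python3 -c "
from h import *
arm(.255,-.122,.185)"
```

```text
t 4.8 pos [0.4991 0.0406 0.185 ] rpy [ 3.138e+00 -1.000e-03  1.454e+00]
shift [-0.0852  0.0111 -0.    ] rot [ 0.004 -0.001  0.005]
```

In the tool's units: 0.005 rad / 3.1416 = 0.0016.

>>> {"method": "nudge_tcp", "body": {"segments": "0.085 -0.04 0.011 0 0.0013 0 0.0016 | 0.085 -0.085 0.011 0 0.0013 0 0.0016 | 0.085 -0.085 0.011 0 0.0013 0 0.0016"}}

```text
clock: 5.18
position: [0.498, -0.0484, 0.1815]
tool_rot: [-3.136, 0.001, 1.444]
force: [1.0, 1.3, -0.9]
grip_width: 0.0849
finger_force: 0.0
```

```bash
python3 - <<'E'
from h import *
arm(.255,-.122,.105)
im=viewer.grab_frame("wrist"); cv2.imwrite("pics/w3raw.png",im); cm=cam("wrist")
P=armpts(H,-.122,[[.018,-.225,.022],[-.018,-.225,.022],[.018,-.285,.022],[.015,-.21,.015],[-.015,-.21,.015],[.015,-.1,.015],[-.015,-.1,.015]])
uv=proj(cm,P); print(uv.round())
im=cv2.convertScaleAbs(im,alpha=1.8)
for u in uv: cv2.circle(im,tuple(int(a) for a in u),4,(0,0,255),1)
cv2.imwrite("pics/w3.png",im)
E
```

```text
t 5.175 pos [ 0.498  -0.0484  0.1815] rpy [-3.136e+00  1.000e-03  1.444e+00]
shift [0.0035 0.0022 0.0764] rot [-0.006  0.001 -0.004]
[[359. 210.]
 [289. 210.]
 [356. 315.]
 [352. 179.]
 [296. 180.]
 [356. -52.]
 [292. -52.]]
```

View pics/w3.png

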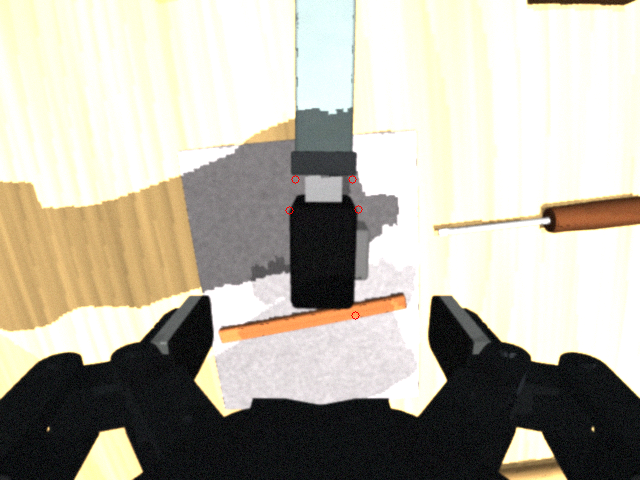

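The picture shows the grip spanning columns 291–355 and rows 197–306, with the button on its right at 362,250 and the collar ending at row ~175. My model is laterally right but about 4 mm too far out, so I'll correct the hinge and descend.

```bash
sed -i 's/0.5312,0.2078/0.5317,0.2120/' h.py; python3 -c "
from h import *
arm(.255,-.122,.096)"
```

```text
t 5.225 pos [ 0.4984 -0.0464  0.1817] rpy [-3.136  0.     1.447]
shift [0.0056 0.0021 0.0856] rot [-0.005  0.    -0.002]
```

>>> {"method": "nudge_tcp", "body": {"segments": "0.085 0.004 0.001 0.04 0 0 0 | 0.085 0.004 0.001 0.088 0 0 0 | 0.085 0.004 0.001 0.088 0 0 0 | 0.085 0.004 0.001 0.088 0 0 0"}}

```text
clock: 5.72
position: [0.5008, -0.0407, 0.0955]
tool_rot: [-3.138, -0.0, 1.45]
force: [-0.2, 0.2, 0.8]
grip_width: 0.0854
finger_force: 0.0
```

```bash
python3 -c "
from h import *
arm(.255,-.122,.096)"
```

```text
t 5.725 pos [ 0.5008 -0.0407  0.0955] rpy [-3.138 -0.     1.45 ]
shift [-0.0004 -0.0001 -0.0005] rot [-0.003 -0.     0.001]
```

>>> {"method": "nudge_tcp", "body": {"segments": "0.03 0 0.001 0 0 0 0 | 0.03 0 0.001 0 0 0 0 | 0.03 0 0.001 0 0 0 0 | 0.03 0 0.001 0 0 0 0 | 0.03 0 0.001 0 0 0 0", "clamp_n": 60}}

```text
clock: 6.35
position: [0.5023, -0.0417, 0.0954]
tool_rot: [-3.14, 0.0, 1.449]
force: [-0.5, -0.8, 12.7]
grip_width: 0.0376
finger_force: 63.1
```

```bash
python3 -c "
from h import *
print(probe_bus.observe()['force']);arm(.355,-.122,.096)"
```

```text
[-0.50966712 -0.77709729 12.7439505 ]
t 6.35 pos [ 0.5023 -0.0417  0.0954] rpy [-3.14   0.     1.449]
shift [-0.0996 -0.0017 -0.0006] rot [-0.002  0.    -0.   ]
```

>>> {"method": "nudge_tcp", "body": {"segments": "0.03 -0.015 0 0 0 0 0 | 0.03 -0.03 0 0 0 0 0 | 0.03 -0.045 0 0 0 0 0 | 0.03 -0.06 0 0 0 0 0 | 0.03 -0.06 0 0 0 0 0", "clamp_n": 60}}

```text
clock: 6.98
position: [0.495, -0.1016, 0.0953]
tool_rot: [-3.14, -0.0, 1.448]
force: [-0.7, 4.2, 11.9]
grip_width: 0.0381
finger_force: 63.3
```

>>> {"method": "nudge_tcp", "body": {"segments": "0.03 -0.015 -0.0005 0 0 0 0 | 0.03 -0.03 -0.0005 0 0 0 0 | 0.03 -0.04 -0.001 0 0 0 0 | 0.03 -0.04 -0.001 0 0 0 0 | 0.03 -0.04 -0.001 0 0 0 0", "clamp_n": 60}}

```text
clock: 7.6
position: [0.4893, -0.1402, 0.0953]
tool_rot: [-3.14, -0.001, 1.449]
force: [0.4, 5.2, 10.1]
grip_width: 0.0378
finger_force: 62.7
```

```bash
python3 - <<'E'
from h import *
arm(.355,-.122,.096)
im=viewer.grab_frame("wrist"); cv2.imwrite("pics/w4.png",cv2.convertScaleAbs(im,alpha=1.5))
c=viewer.grab_frame("scene"); cv2.imwrite("pics/s4.png",c)
E
```

```text
t 7.6 pos [ 0.4893 -0.1402  0.0953] rpy [-3.140e+00 -1.000e-03  1.449e+00]
shift [-0.0002 -0.0008 -0.0007] rot [-0.001 -0.001  0.   ]
```

View pics/w4.png

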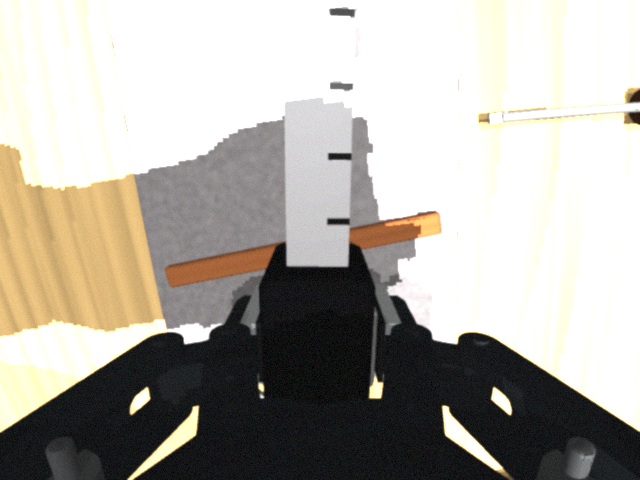

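The wrist view shows four third-width marks (rows 221, 157, 86, 12), but the mouth is out of frame. I'll check the mouth from the top camera, with the scene view alongside.

```bash
python3 - <<'E'
from h import *
t=viewer.grab_frame("top"); s=cv2.imread("pics/s4.png")
M=armpts(H,-.122,[[0,-.21,.017]])
def crop(im,n):
    u=proj(cam(n),M)[0]; print(n,u); x,y=int(u[0]),int(u[1])
    return cv2.resize(cv2.convertScaleAbs(im[y-35:y+35,x-25:x+25],alpha=1.5),(400,560),interpolation=cv2.INTER_CUBIC)
cv2.imwrite("pics/m5.png",np.hstack([crop(t,"top"),crop(s,"scene")]))
E
```

```text
top [298.32466156 264.4678554 ]
scene [338.2142487  229.67638145]
```

View pics/m5.png

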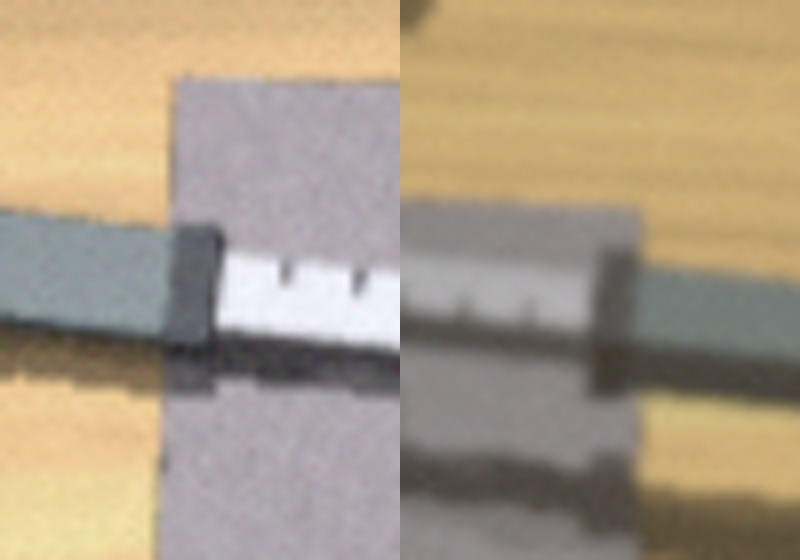

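The top view has marks at crop x=287 and 359 (72 px per 20 mm), so the 100 mm mark falls at ~215, just inside the collar edge at ~220. I'll draw 1.2 mm more.

>>> {"method": "nudge_tcp", "body": {"segments": "0.03 -0.0012 -0.0005 0 0 0 0 | 0.03 -0.0012 -0.0005 0 0 0 0 | 0.03 -0.0012 -0.0005 0 0 0 0 | 0.03 -0.0012 -0.0005 0 0 0 0", "clamp_n": 60}}

```text
clock: 8.25
position: [0.4888, -0.1411, 0.0953]
tool_rot: [-3.14, -0.001, 1.449]
force: [1.2, 6.2, 9.6]
grip_width: 0.0382
finger_force: 62.4
```

```bash
python3 - <<'E'
from h import *
t=viewer.grab_frame("top"); s=viewer.grab_frame("scene")
cv2.imwrite("pics/m6.png",np.hstack([cv2.resize(cv2.convertScaleAbs(t[240:290,280:330],alpha=1.5),(400,400),interpolation=cv2.INTER_CUBIC),cv2.resize(s[150:390,150:450],(400,400))]))
E
```

```text
(no output)
```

View pics/m6.png

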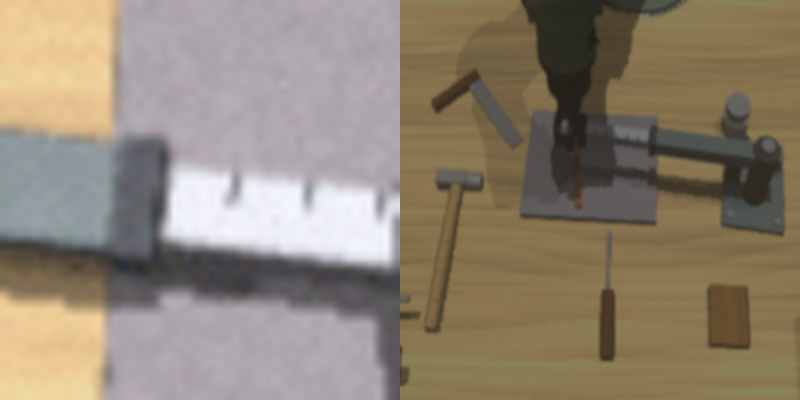

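The marks are now at x=235, 308 and 381, so the 100 mm mark falls at ~162 against a mouth edge at ~164. Tool travel is 100.1 mm, which agrees, and the bystanders have not moved. Handing in.

```bash
python3 -c "
from h import *
print(job_done())"
```

```text
the job is handed in; nothing more can be done
None
```

I swung the arm shut against its stop, drew the rod out to the 100 mm mark (tool travel 100.1 mm, image agreeing within about 1 mm) and handed in still holding the grip at about 62 N; no loose items appeared to move, and no verdict was returned.

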